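Snap a tube basket onto the spring balance

ROBOT

A 7-joint arm with a two-finger parallel gripper is mounted at the origin on the work surface. World frame = base frame: x ahead of the robot, y to its left, z up, the work surface at z = 0. Lengths are in m, angles in rad, forces in N, time in s.
With the tool pointing down it reaches from about 0.4 to 0.85 m from the base axis. Payload 4.5 kg.
Tool frame: the origin (TCP) lies between the finger pads; the fingertips stand 11 mm ahead of it and the grasp point (between the pads) lies 8 mm behind it (r.tcp_to_tips is the distance from the TCP to the fingertips, in m); z points along the fingers, y is the direction in which the jaws open and shut (so a half turn about z gives the same grasp; the last joint's range is limited). The gripper opens to 88 mm and grips with 3 to 60 N. Pads are 18 mm wide; open, the fingers measure 123 mm over their backs; the gripper's body (75 mm by 187 mm) begins 45 mm behind the grasp point.
Start: joints at [1.262, 0.689, -0.195, 1.565, 0.157, 0.902, -0.215], TCP at [0.21, -0.589, 0.25] pointing down, gripper open.
Joint ranges: [-3.01, 3.01], [-0.46, 2.08], [-1.47, 1.51], [0.13, 2.56], [-1, 4.14], [0.04, 2.09], [-2.66, 2.66]. Speed limits (rad/s): [2.57, 2.57, 3.14, 3.14, 3.14, 3.14, 3.14].

INTERFACE

Orientations are given as a rotation vector (axis times angle).
In Python, from station import r gives the robot as it stands.
- The arm moves only by the shell command python3 -m crank 'ROWS'. ROWS is JSON, a list of rows, each a list of 5 numbers: the shift along the world's x, y, z in m, then the turn about the world's z in rad, then the closure in counts, from 0 (fully open) to 255 (shut). A call has exactly 8 rows; each row shifts and turns the commanded pose from where the row before left it; what a row does not reach is not made up. A row lasts 1/10 s, in which the tool goes at most 50 mm and 8.59 degrees, less where a joint would pass 70% of its speed; a pose out of reach is approached as far as the arm can. A call is refused whole if a number of a shift passes 0.05 or a number of a turn 0.15, either way. A call with a gripper value outside its range is refused whole. The fingers move at their own pace and stop on an object; the grip force is fixed at half the most. Time passes only in rows, so rows that do not move let the fingers close, or fill a call up. It gives the time, the measured TCP pose, the force and the opening at its end, in the units of the state.
- r.observe(): the state, without advancing time (a new reading comes with each control period).
- r.capture(name): name is "side" or "top" or "wrist"; returns the picture (400x640x3 uint8, blue, green, red); there is no depth.
- r.camera_params(name): a dict with "mtx" (3x3 intrinsics, pixels), "origin" and "rotation" of the camera in the world; the wrist camera has in their place "T_tool_cam" (4x4, takes a point from camera to tool coordinates, whose origin is the TCP and whose axes are the flange's). Camera axes: x right, y up, looking along -z (the intrinsics and any distortion apply to the point x, -y, -z); pixel columns grow to the right and rows downward; lengths in m; the calibration is good to about 2 mm. A picture is of the moment at which its call begins: read the wrist's pose just before it. camera_params takes no time and is no camera call.
- r.close_job(): hands the job in, once; it reports no verdict.
The state is a dict: "time_s": time; "qpos": joint angles; "dq": joint speeds; "joint_efforts": joint torques, N m; "tool_pos": TCP position; "orientation": TCP orientation; "wrist_force": force on the tool from outside, world axes, zero at the start; "wrist_torque": the same for the moment, N m; "finger_gap": finger opening in m.
Only numpy, scipy, OpenCV 4.12 (cv2) and the standard library are available. Lean on these libraries where they do the work, as an engineer would, in place of code of your own. Each camera call takes 0.05 s, during which the arm holds its last target.

TASK

Hang the tube basket on the spring balance: press its steel ring bar down through the sprung gate of the balance's snap hook until the gate snaps shut above the bar, then gently tug the basket upwards so that the sprung arm visibly rises above its resting height, to prove that the gate holds, and let it hang free until it no longer sways. Keep the basket upright, never drive the sprung arm to either end of its travel, and leave the beaker, bottle and vial block where they are.

Things in the scene. Friction and masses are not known exactly. Their poses are not given: they have to be found in the camera images.
- basket: Loose grey tube basket, 0.25-0.45 kg, 207 mm high: tray 74 (x) x 96 (y) x 36 mm with eight capped glass tubes fixed in it (45 mm high). In its y-z plane stands a steel frame: 8 mm uprights at y = +-44 mm joined by an arched 8 mm ring bar and, on top, a black grip beam. Same either way round. Origin: centre of underside; z up.
- ring_bar (a point): Middle of the basket's ring bar, on the axis of this 8 mm steel bar (along y, ends 7 mm lower than the middle), 125 mm above the basket's underside. The closed opening beneath it, 79 mm wide and 76 mm high down to the tube caps, takes the hook: bring it over the 60 mm high hook level, from the nose side, the bar passing just above the nose.
- grip_beam (a point): Centre of the basket's black grip beam, 74 mm above the ring bar's middle: 12 mm thick (x), 90 mm long (y), 16 mm high. Meant to be pinched from above across its thickness.
- stand: Fixed spring balance: grey foot 200 x 110 x 10 mm, aluminium column 267 mm high; a sprung arm with an upturned snap hook juts from the column. Origin: on the bench below the middle of the hook's mouth; +x points to the column (100 to 147 mm away, 50 mm wide), z up. The hook lies in the x-z plane, so the ring bar must lie along y.
- hook_seat (a point): Where the ring bar's axis finally lies, in the hook's bottom below the middle of its mouth; axes as the stand, moves with the sprung arm, 180 mm above the bench at rest. Hook of 10 mm steel rod, underside 14 mm below this point; mouth about 35 mm wide between shank (+x) and nose (-x, reaching out to 29 mm), both flared; their tops 46 mm above this point.
- hook_mouth (a point): On top of the shut gate, 34 mm above hook_seat. The gate is a 6 mm steel bar hinged at the shank (21 mm to +x, 31 mm above hook_seat), reaching 31 mm to the nose; it swings down when pressed. A bar coming down here passes it 30 to 34 mm lower, at the seat, and the gate springs up shut above it. Nearer the nose (2 to 5 mm) passes easier.
- gate (a joint): Opening angle of the gate, rad: 0 shut, about 0.6 to 0.9 as the ring bar passes, 1.25 at most. Preloaded spring, 0.2 Nm/rad: the ring bar opens it with 6 N at first, rising to 10 to 16 N just before it snaps; the basket's weight alone does not open it.
- carriage (a joint): Travel of the sprung arm and hook, m: 0 (within 3 mm) at rest, positive pressed down, negative lifted; 600 N/m. End stops at +0.034 and -0.022; +0.031 or -0.019 counts as driven to the end. Pressing a bar through the gate sinks it 17 to 26 mm, so press 5 to 20 mm past the seat's resting height. The basket's weight sinks it 4 to 8 mm. In the tug it should rise to -0.005 or beyond.
- beaker: Bystander: open yellow plastic beaker, 80 mm across, 80 mm high, origin at the centre of its underside.
- bottle: Bystander: amber glass bottle, 80 mm across, 170 mm high, origin at the centre of its underside.
- vial_block: Bystander: red block 100 x 60 mm with six vials, 56 mm high, origin at the centre of its underside.

How it is judged:
By the outcome, as a careful person would: the job done as asked, in the order asked, and still so for the second after the job is handed in, with the robot touching nothing.
It also fails if it takes over 72 s, if anything falls off the work surface, if the arm or the gripper's body presses on something with over 40 N, if the wrist force passes 120 N, or if a joint passes its speed limit or range.

## Working session

There is one attempt and no reset: what is moved stays moved. The work goes in short steps, Python scripts to look and compute and a shell command to move; the robot and the scene stay as the last step left them, time stands still between calls to the robot, and variables do not carry over. Pictures are saved under pics/ and viewed, and the job is handed in when it is done.

```bash
ls; mkdir -p pics; python3 - <<'E'
from station import r
import cv2
s=r.observe();print(s)
for n in("side","top","wrist"):
    p=r.camera_params(n);print(n,p)
    cv2.imwrite(f"pics/{n}0.png",r.capture(n))
E
```

```text
pics
{'time_s': 0.0, 'qpos': array([ 1.26179929,  0.69001009, -0.19448952,  1.56636126,  0.15733758,
        0.90250225, -0.21512466]), 'dq': array([-0.00034977, -0.00046102, -0.00100779,  0.00028951,  0.00084974,
       -0.00101683,  0.00011276]), 'joint_efforts': array([ 2.48292572e-04, -5.27567589e+01, -1.26666203e+00, -1.53431529e+01,
       -5.24933171e-02,  6.53583440e-03,  2.04391658e-04]), 'tool_pos': array([ 0.20979922, -0.58807188,  0.24888853]), 'orientation': array([-3.09374839e+00, -5.35623865e-01,  7.81636130e-04]), 'wrist_force': array([-0.77541591,  0.46333451, -0.22157499]), 'wrist_torque': array([ 0.0054783 , -0.01789591, -0.02301865]), 'finger_gap': 0.08804971346388485}
side {'mtx': array([[498.63629436,   0.        , 325.83432639],
       [  0.        , 498.63629436, 200.07688359],
       [  0.        ,   0.        ,   1.        ]]), 'origin': array([0.31382503, 1.16672456, 1.05249088]), 'rotation': array([ 0.09638056, -1.34610516, -2.66726854])}
top {'mtx': array([[514.90392453,   0.        , 323.26914769],
       [  0.        , 514.90392453, 198.68422218],
       [  0.        ,   0.        ,   1.        ]]), 'origin': array([ 0.24035   , -0.06983144,  1.48396857]), 'rotation': array([ 0.16237599, -0.15554872, -1.47662703])}
wrist {'mtx': array([[314.9471279 ,   0.        , 325.03329398],
       [  0.        , 314.9471279 , 198.51341909],
       [  0.        ,   0.        ,   1.        ]]), 'T_tool_cam': array([[ 8.96832910e-04,  9.66992644e-01,  2.54802714e-01,
         6.48826578e-02],
       [ 9.99999581e-01, -8.20509718e-04, -4.05826419e-04,
         2.18153918e-04],
       [-1.83363059e-04,  2.54802971e-01, -9.66992974e-01,
        -1.35217268e-01],
       [ 0.00000000e+00,  0.00000000e+00,  0.00000000e+00,
         1.00000000e+00]])}
```

View pics/side0.png

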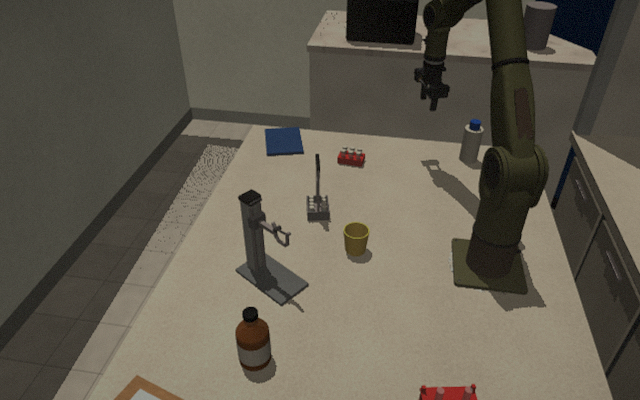

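View pics/top0.png

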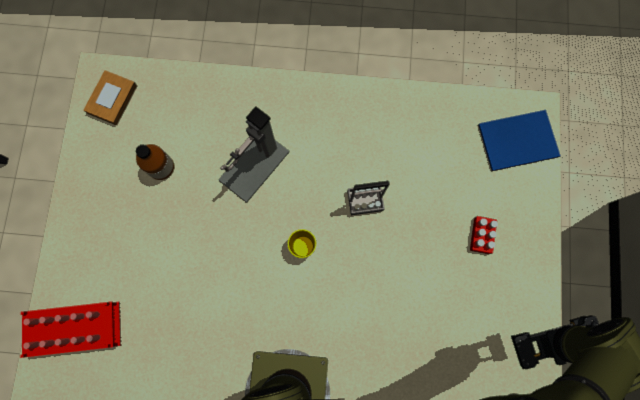

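View pics/wrist0.png

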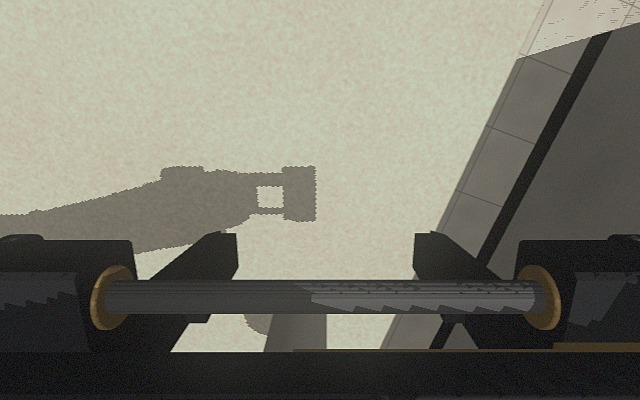

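The top view shows the basket at about (367,198), its beam at about (370,185), the stand at (255,150) with its hook at about (232,160), the beaker at (301,245), the bottle at (153,160) and the vial block at (484,235). In the side view the basket is at (318,208) and the hook at (285,235). I'll zoom in next.

```bash
cat > h.py <<'E'
import numpy as np,cv2
from scipy.spatial.transform import Rotation as R
from station import r
def cam(n,s=None):
    p=r.camera_params(n);K=p["mtx"]
    if n=="wrist":
        T=p["T_tool_cam"];s=s or r.observe();Rt=R.from_rotvec(s["orientation"]).as_matrix()
        return K,s["tool_pos"]+Rt@T[:3,3],Rt@T[:3,:3]
    return K,np.array(p["origin"]),R.from_rotvec(p["rotation"]).as_matrix()
def proj(c,P):
    K,o,M=c;q=(np.atleast_2d(P)-o)@M;q=q*[1,-1,-1];u=q@K.T;return u[:,:2]/u[:,2:]
def ray(c,uv):
    K,o,M=c;d=np.linalg.inv(K)@[uv[0],uv[1],1];return o,M@(d*[1,-1,-1])
def atz(c,uv,z):
    o,d=ray(c,uv);return o+d*(z-o[2])/d[2]
def tri(obs):
    A=np.zeros((3,3));b=np.zeros(3)
    for c,uv in obs:
        o,d=ray(c,uv);d=d/np.linalg.norm(d);Q=np.eye(3)-np.outer(d,d);A+=Q;b+=Q@o
    return np.linalg.solve(A,b)
def crop(img,x,y,w,h,f,name):
    cv2.imwrite("pics/"+name,cv2.resize(img[y:y+h,x:x+w],None,fx=f,fy=f,interpolation=cv2.INTER_CUBIC))
E
python3 - <<'E'
from h import *
t=cv2.imread("pics/top0.png");s=cv2.imread("pics/side0.png")
a=lambda i,x,y,w,h,f:cv2.resize(i[y:y+h,x:x+w],None,fx=f,fy=f,interpolation=cv2.INTER_CUBIC)
cv2.imwrite("pics/z1.png",np.hstack([a(t,340,170,60,60,6.67),a(s,285,145,60,90,6.67)[:400] if 0 else a(s,280,145,90,90,4.446)[:400,:400]]))
cv2.imwrite("pics/z2.png",np.hstack([a(t,205,95,100,110,4),a(s,220,180,100,110,4)]))
c=cam("top")
for nm,uv,z in[("basket",(367,200),.03),("beam",(370,185),.2),("beaker",(301,240),.08),("bottle",(158,165),.0),("vial",(484,235),.05)]:print(nm,atz(c,uv,z))
E
```

```text
basket [ 0.54919559 -0.1759283   0.03      ]
beam [ 0.55290863 -0.1684062   0.2       ]
beaker [ 4.10928466e-01 -8.08259058e-05  8.00000000e-02]
bottle [0.60637367 0.44993357 0.        ]
vial [ 0.47409874 -0.50887121  0.05      ]
```

View pics/z1.png

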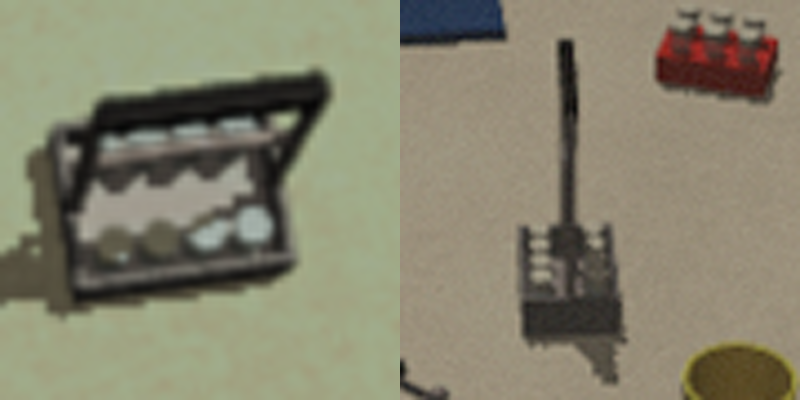

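View pics/z2.png

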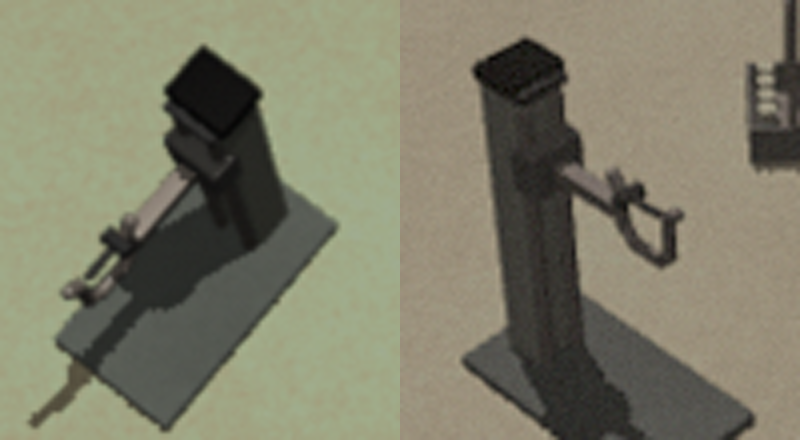

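```bash
cat > fit.py <<'E'
from h import *
from scipy.optimize import least_squares
T=cam("top");S=cam("side")
def fit(obs,x0):
    def f(p):
        c,s=np.cos(p[2]),np.sin(p[2]);e=[]
        for C,uv,q in obs:
            P=[p[0]+c*q[0]-s*q[1],p[1]+s*q[0]+c*q[1],q[2]];e.append(proj(C,P)[0]-uv)
        return np.ravel(e)
    a=least_squares(f,x0,loss="soft_l1");print(a.x,np.round(f(a.x).reshape(-1,2),1).tolist());return a.x
B=fit([(T,(355.7,185.9),(0,.045,.207)),(T,(388.3,182.3),(0,-.045,.207)),(T,(351.2,214.7),(-.037,.048,0)),(T,(384.2,209.3),(-.037,-.048,0)),
 (S,(317.3,154.),(0,.045,.207)),(S,(307.4,221.5),(.037,.048,0)),(S,(329.9,220.8),(-.037,.048,0)),(S,(307.4,213.2),(.037,.048,.036)),(S,(329.5,211.4),(-.037,.048,.036))],[.55,-.17,0])
W=fit([(T,(256,106.8),(.147,-.025,.267)),(T,(270.5,118.8),(.147,-.025,.267)) if 0 else (T,(222,168),(-.025,0,.226)),(S,(289.5,233.3),(-.026,0,.226)),
 (T,(260.5,129.2),(.100,-.025,.267)),(T,(246.3,118),(.1,.025,.267)),(T,(270.5,118.8),(.147,-.025,.267)),(T,(256,106.8),(.147,.025,.267))][1:],[.62,.2,-.7])
for uv in[(289.3,152),(247,202),(219.5,180.8)]:print(atz(T,uv,.01))
print("nose",tri([(T,(222,168)),(S,(289.5,233.3))]))
E
python3 fit.py
```

```text
[ 0.5547638  -0.17190839  0.24872082] [[-1.4, 0.6], [0.7, -1.2], [-0.2, 0.2], [-1.0, 0.4], [1.1, 13.3], [-0.1, -1.5], [-0.7, -1.8], [-0.2, -1.7], [-0.1, -0.8]]
[ 0.57930121  0.19604107 -0.59728938] [[-0.4, -0.6], [0.2, -2.5], [-1.0, 2.4], [-2.0, 1.5], [1.3, -1.1], [0.7, -1.1]]
[0.67847538 0.06358371 0.01      ]
[0.51635135 0.17108526 0.01      ]
[0.57236677 0.25912457 0.01      ]
nose [0.55901187 0.21075676 0.21756777]
```

```bash
sed -i 's/(S,(317.3,154.),(0,.045,.207))/(S,(317.3,154.),(0,-.045,.207))/' fit.py; python3 fit.py|head -2
```

```text
[ 0.55385649 -0.1710414   0.24545969] [[-1.8, 0.9], [0.4, -0.9], [-0.6, 0.4], [-1.3, 0.8], [-0.6, -1.5], [0.1, -1.3], [-0.5, -1.6], [-0.0, -1.5], [0.1, -0.6]]
[ 0.57930121  0.19604107 -0.59728938] [[-0.4, -0.6], [0.2, -2.5], [-1.0, 2.4], [-2.0, 1.5], [1.3, -1.1], [0.7, -1.1]]
```

```bash
python3 -m crank '[[0.022,0.026,0.01,0.092,0],[0.022,0.026,0.01,0.092,0],[0.022,0.026,0.01,0.092,0],[0.022,0.026,0.01,0.092,0],[0.022,0.026,0.01,0.092,0],[0.022,0.026,0.01,0.092,0],[0.022,0.026,0.01,0.092,0],[0.022,0.026,0.01,0.092,0]]'
python3 -m crank '[[0.022,0.026,0.004,0.092,0],[0.022,0.026,0.004,0.092,0],[0.022,0.026,0.004,0.092,0],[0.022,0.026,0.004,0.092,0],[0.022,0.026,0,0.092,0],[0.022,0.026,0,0.092,0],[0.02,0.026,0,0.092,0],[0.0,0,0,0.0,0]]'
python3 - <<'E'
from h import *
s=r.observe();print(s["tool_pos"],s["orientation"],s["qpos"],s["wrist_force"]);M=R.from_rotvec(s["orientation"]).as_matrix();print(M)
img=r.capture("wrist");cv2.imwrite("pics/w1.png",img)
C=cam("wrist",s)
B=[.5538,-.171,.2455]
c,sn=np.cos(B[2]),np.sin(B[2])
for q in[(0,.045,.207),(0,-.045,.207),(.037,.048,.036),(-.037,.048,.036),(.037,-.048,.036),(-.037,-.048,.036)]:print(q,proj(C,[B[0]+c*q[0]-sn*q[1],B[1]+sn*q[0]+c*q[1],q[2]]))
E
```

```text
time_s: 0.95
tool_pos: [0.3866, -0.3794, 0.33]
orientation: [-2.692, -1.618, 0.0]
wrist_force: [0.3, -0.4, 1.2]
finger_gap: 0.088
time_s: 1.75
tool_pos: [0.5407, -0.193, 0.3458]
orientation: [-2.034, -2.393, -0.007]
wrist_force: [-1.0, 0.6, 0.5]
finger_gap: 0.0884
[ 0.54066195 -0.19303775  0.3457738 ] [-2.03410424 -2.39277807 -0.00734584] [ 0.62212571  0.56529017 -0.61104494  1.57865274  0.34581465  1.1066954
  0.09036202] [-1.02491968  0.62049488  0.50798058]
[[-0.16099101  0.98695335  0.0022315 ]
 [ 0.98694845  0.16098061  0.00424297]
 [ 0.00382839  0.00288545 -0.99998851]]
(0, 0.045, 0.207) [[339.93866399 116.63677046]]
(0, -0.045, 0.207) [[346.92110788 217.9690435 ]]
(0.037, 0.048, 0.036) [[360.70316899 112.07058864]]
(-0.037, 0.048, 0.036) [[306.68894449 116.71350001]]
(0.037, -0.048, 0.036) [[364.32993141 180.94294526]]
(-0.037, -0.048, 0.036) [[313.16425466 185.14078768]]
```

View pics/w1.png

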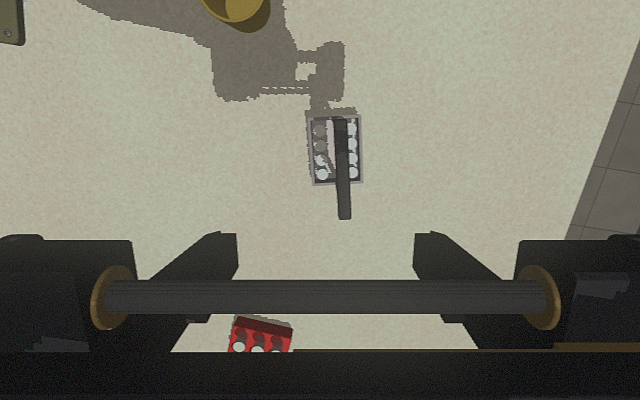

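The wrist view shows the beam from (340,118) to (345,218), which matches my predicted position to about 2 px. I'll descend and grip.

```bash
python3 -m crank '[[0.007,0.011,0,0.04,0],[0.006,0.011,0,0.035,0],[0,0,-0.025,0,0],[0,0,-0.03,0,0],[0,0,-0.03,0,0],[0,0,-0.03,0,0],[0,0,-0.025,0,0],[0,0,-0.014,0,0]]'
python3 - <<'E'
from h import *
s=r.observe();print(s["tool_pos"],s["orientation"],s["wrist_force"])
M=R.from_rotvec(s["orientation"]).as_matrix();print(np.arctan2(M[1,1],M[0,1]),M[:,2])
cv2.imwrite("pics/w2.png",r.capture("wrist"))
E
```

```text
time_s: 2.6
tool_pos: [0.5501, -0.1765, 0.1898]
orientation: [-1.953, -2.457, 0.002]
wrist_force: [-0.7, -0.2, -0.3]
finger_gap: 0.088
[ 0.55012166 -0.17649214  0.18978514] [-1.95316201e+00 -2.45736984e+00  1.88582876e-03] [-0.73605368 -0.2153488  -0.27683141]
0.22765142652747494 [-2.75344672e-03  6.53657231e-04 -9.99995996e-01]
```

View pics/w2.png

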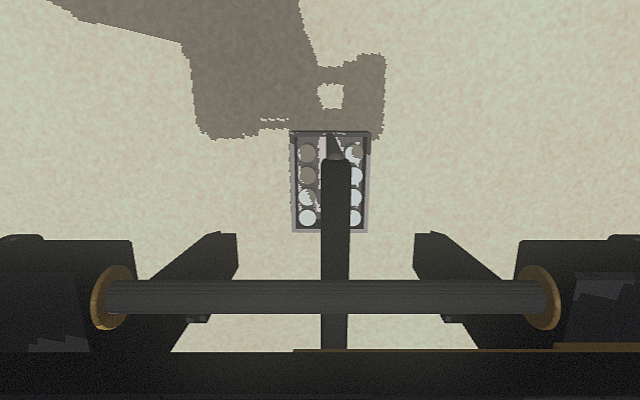

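The beam shows at columns 322–349, aligned with the fingers but about 4 mm off the jaw centre (column 325). I'll shift across and close.

```bash
python3 -m crank '[[0.004,0.006,0,0,0],[0,0,0,0,0],[0,0,0,0,120],[0,0,0,0,200],[0,0,0,0,255],[0,0,0,0,255],[0,0,0,0,255],[0,0,0,0,255]]'
python3 -m crank '[[0,0,0,0,255],[0,0,0,0,255],[0,0,0.003,0,255],[0,0,0.005,0,255],[0,0,0.01,0,255],[0,0,0.01,0,255],[0,0,0.01,0,255],[0,0,0,0,255]]'
python3 - <<'E'
from h import *
s=r.observe();print(s["tool_pos"],s["orientation"],s["wrist_force"],s["finger_gap"])
M=R.from_rotvec(s["orientation"]).as_matrix();print(np.arctan2(M[1,1],M[0,1]),M[:,2])
i=r.capture("side");crop(i,250,100,120,120,5,"s3.png")
E
```

```text
time_s: 3.45
tool_pos: [0.5551, -0.1707, 0.1918]
orientation: [1.956, 2.459, 0.0]
wrist_force: [0.2, -0.7, -0.3]
finger_gap: 0.0421
time_s: 4.25
tool_pos: [0.5561, -0.1707, 0.2316]
orientation: [1.954, 2.456, 0.003]
wrist_force: [0.3, 0.2, -4.1]
finger_gap: 0.0117
[ 0.55612702 -0.17066519  0.23156162] [1.95382981 2.45639048 0.00258736] [ 0.30583201  0.19036709 -4.0672537 ] 0.011725032775555233
0.22693035300293835 [ 3.30584824e-03 -5.22863962e-04 -9.99994399e-01]
```

View pics/s3.png

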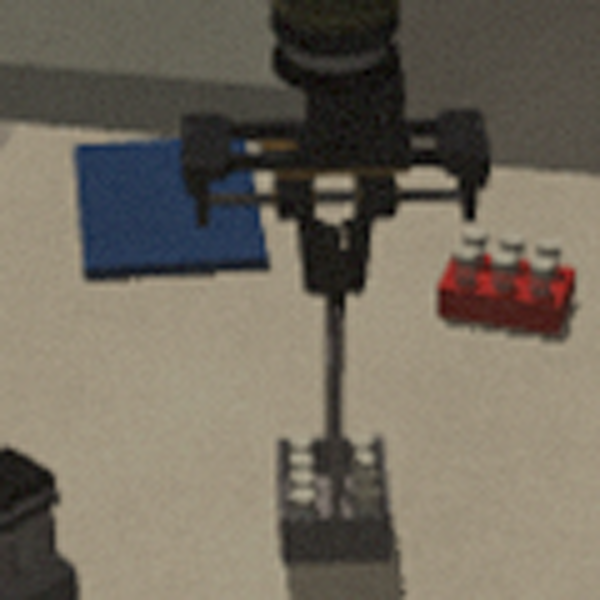

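The basket is gripped (gap 11.7 mm) and lifted. It hangs upright in the side crop, tray at about (335,500) and beam at about (335,290). Next I'll carry it to the nose side of the hook.

```bash
python3 -m crank '[[0,0,0.008,0,255],[0,0,0.015,0,255],[-0.003,0.008,0.02,-0.02,255],[-0.005,0.015,0.02,-0.03,255],[-0.008,0.024,0.02,-0.04,255],[-0.008,0.024,0.01,-0.04,255],[-0.008,0.024,0,-0.04,255],[-0.008,0.024,0,-0.04,255]]'
python3 -m crank '[[-0.008,0.024,0,-0.04,255],[-0.008,0.024,0,-0.04,255],[-0.008,0.024,0,-0.04,255],[-0.008,0.024,0,-0.04,255],[-0.006,0.024,0,-0.04,255],[-0.004,0.024,0,-0.04,255],[-0.002,0.024,0,-0.04,255],[0,0.024,0,-0.04,255]]'
python3 -m crank '[[0,0.024,0,-0.04,255],[0,0.024,0,-0.04,255],[0,0.024,0,-0.04,255],[0,0.024,0,-0.04,255],[0,0.022,0,-0.04,255],[0,0.018,0,-0.04,255],[0,0.012,0,-0.02,255],[0,0.005,0,0,255]]'
python3 - <<'E'
from h import *
s=r.observe();print(s["tool_pos"],s["orientation"],s["wrist_force"],s["finger_gap"],s["qpos"])
M=R.from_rotvec(s["orientation"]).as_matrix();print(np.arctan2(M[1,1],M[0,1]),M[:,2])
E
```

```text
time_s: 5.1
tool_pos: [0.5146, -0.0506, 0.3233]
orientation: [2.204, 2.238, 0.0]
wrist_force: [0.1, -0.5, -4.0]
finger_gap: 0.0116
time_s: 5.9
tool_pos: [0.4703, 0.1413, 0.3229]
orientation: [-2.532, -1.859, 0.001]
wrist_force: [0.1, -0.2, -3.7]
finger_gap: 0.0117
time_s: 6.7
tool_pos: [0.4703, 0.2951, 0.3228]
orientation: [-2.748, -1.52, 0.0]
wrist_force: [-0.6, 0.7, -4.3]
finger_gap: 0.0115
[0.47032495 0.29514411 0.32277853] [-2.74815900e+00 -1.51971031e+00  8.96676041e-05] [-0.62816842  0.72641202 -4.33004668] 0.01154520799044574 [-0.38920601  0.53022436 -0.41400278  1.67469903  0.24467925  0.9880501
 -1.4485572 ]
-0.5605209614663155 [-6.43685100e-04  1.04599794e-03 -9.99999246e-01]
```

```bash
python3 - <<'E'
from h import *
s=r.observe()
w=r.capture("wrist");t=r.capture("top");d=r.capture("side")
cv2.imwrite("pics/w4.png",w);cv2.imwrite("pics/t4.png",t);cv2.imwrite("pics/d4.png",d)
a=lambda i,x,y,w,h,f:cv2.resize(i[y:y+h,x:x+w],None,fx=f,fy=f,interpolation=cv2.INTER_CUBIC)
cv2.imwrite("pics/z4.png",np.hstack([a(t,150,90,130,130,3),a(d,220,160,130,130,3)]))
E
```

```text
(no output)
```

View pics/w4.png

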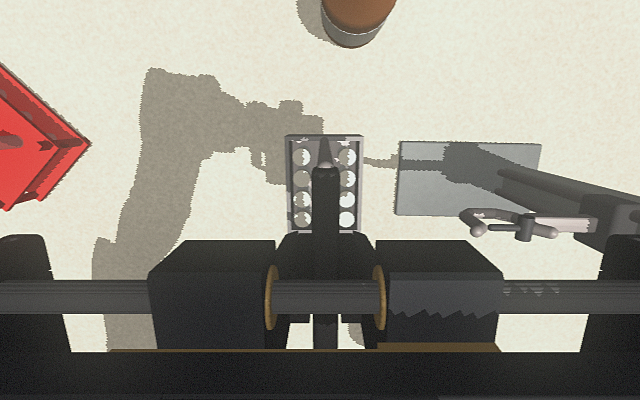

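View pics/z4.png

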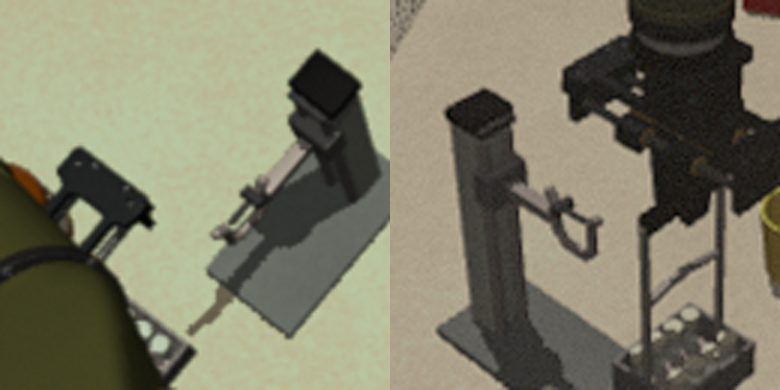

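```bash
python3 - <<'E'
from h import *
w=cv2.imread("pics/w4.png");crop(w,390,130,170,120,4.5,"z5.png")
E
```

```text
(no output)
```

View pics/z5.png

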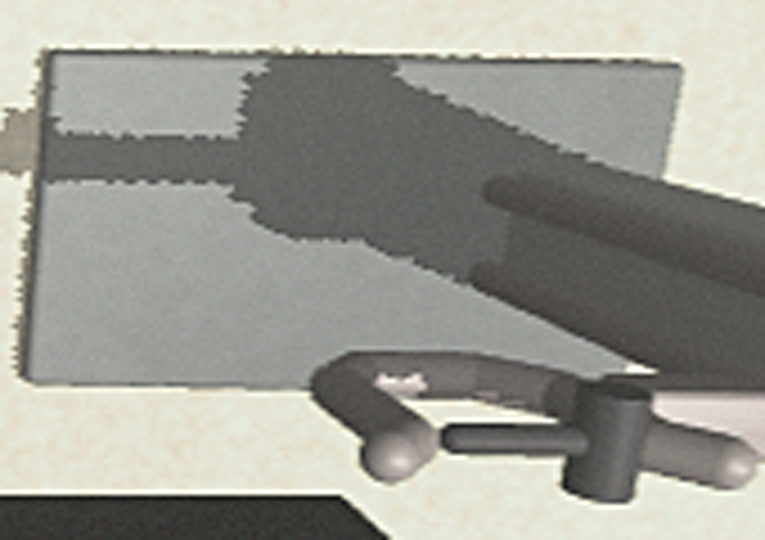

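```bash
python3 - <<'E'
from h import *
s=r.observe();C=cam("wrist",s)
n=atz(C,(477.1,231.1),.221);k=atz(C,(553.3,233.8),.221)
print("nose",n,"shank",k,"d",np.hypot(*(k-n)[:2]),np.arctan2(*(k-n)[[1,0]]),"mid",(n+k)/2)
g=atz(C,(489.3,227.3),.211);print("gatetip",g)
F=[atz(C,p,.01) for p in[(400,141.8),(396.2,215.1),(541.6,144.4)]];print(F)
a,b,c=F;print("foot yaw",np.arctan2(*(c-a)[[1,0]]),np.arctan2(*(a-b)[[1,0]])-np.pi/2,np.linalg.norm(c-a),np.linalg.norm(a-b),"mid end",(a+b)/2)
# beam / own tray check
for z,p in[(.207+.131,(325,168)),(.167,(285.5,136)),(.167,(363,136)),(.167,(288,231)),(.167,(362,232))]:print(atz(C,p,z))
T=cam("top");S=cam("side")
E
```

```text
nose [0.56079923 0.2071781  0.221     ] shank [0.61153425 0.17253887 0.221     ] d 0.06143221661550241 -0.5990532832955706 mid [0.58616674 0.18985848 0.221     ]
gatetip [0.57315245 0.19890135 0.211     ]
[array([0.57548119, 0.26111862, 0.01      ]), array([0.5187722 , 0.16924764, 0.01      ]), array([0.74242208, 0.15184917, 0.01      ])]
foot yaw -0.5795599919240692 -0.5530196754309777 0.19952211381938015 0.10796382719193597 mid end [0.5471267  0.21518313 0.01      ]
[0.49509253 0.33125534 0.338     ]
[0.46549058 0.35141971 0.167     ]
[0.5250194  0.31397804 0.167     ]
[0.41627064 0.27408028 0.167     ]
[0.47724225 0.23448607 0.167     ]
```

```bash
python3 -m crank '[[-0.002,-0.003,-0.003,-0.01,255],[-0.003,-0.005,-0.005,-0.014,255],[-0.003,-0.005,-0.005,0,255],[-0.003,-0.004,-0.004,0,255],[-0.0018,-0.0023,-0.0025,0,255],[0.004,-0.0026,0,0,255],[0.008,-0.0053,0,0,255],[0.0115,-0.0076,0,0,255]]'
python3 -m crank '[[0.0133,-0.0088,0,0,255],[0.0133,-0.0088,0,0,255],[0.0133,-0.0088,0,0,255],[0.01,-0.0066,0,0,255],[0.007,-0.0046,0,0,255],[0.004,-0.0026,0,0,255],[0,0,0,0,255],[0,0,0,0,255]]'
cat > look.py <<'E'
import sys
from h import *
O=np.array([.581,.194]);Y=-.585
s=r.observe();p=s["tool_pos"];M=R.from_rotvec(s["orientation"]).as_matrix()
d=p[:2]-O;print("t",s["time_s"],"stand xy mm",1e3*(d[0]*np.cos(Y)+d[1]*np.sin(Y)),1e3*(-d[0]*np.sin(Y)+d[1]*np.cos(Y)),"bar z",p[2]-.0667,"yaw",np.arctan2(M[1,1],M[0,1]),"F",s["wrist_force"],"gap",s["finger_gap"],"tilt",M[:2,2],"tq",s["wrist_torque"])
n=sys.argv[1] if len(sys.argv)>1 else None
if n:
    w=r.capture("wrist");t=r.capture("top");q=r.capture("side")
    cv2.imwrite(f"pics/w{n}.png",w)
    a=lambda i,x,y,w,h,f:cv2.resize(i[y:y+h,x:x+w],None,fx=f,fy=f,interpolation=cv2.INTER_CUBIC)
    cv2.imwrite(f"pics/z{n}.png",np.hstack([a(w,250,120,320,140,1.25)[:175],]) if 0 else np.hstack([a(q,225,175,100,120,4),a(cv2.resize(w[100:260,240:560],None,fx=1.25,fy=1.25),0,0,400,200,1) if 0 else a(w,260,110,100,120,4),]))
    cv2.imwrite(f"pics/ww{n}.png",a(w,260,110,240,130,3.3))
E
python3 look.py 6
```

```text
time_s: 7.65
tool_pos: [0.4826, 0.2587, 0.3035]
orientation: [-2.768, -1.485, -0.001]
wrist_force: [-0.8, 0.2, -3.9]
finger_gap: 0.0117
time_s: 8.45
tool_pos: [0.5421, 0.219, 0.3032]
orientation: [-2.768, -1.485, 0.001]
wrist_force: [-0.3, 0.8, -3.6]
finger_gap: 0.0117
t 8.45 stand xy mm -46.2117906794462 -0.6805997814197766 bar z 0.23651098237877494 yaw -0.5860638625901853 F [-0.26628972  0.75803954 -3.60943192] gap 0.01170275786162559 tilt [-0.00070173  0.00042507] tq [ 0.04787929 -0.07198351  0.01302347]
```

View pics/z6.png

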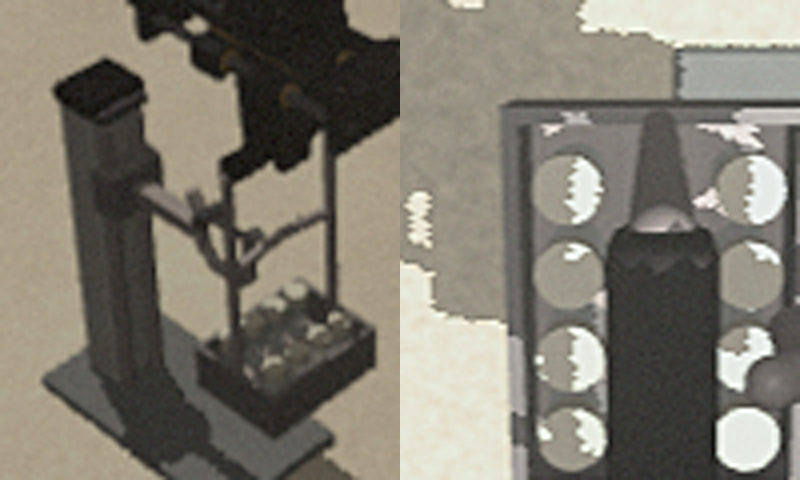

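View pics/w6.png

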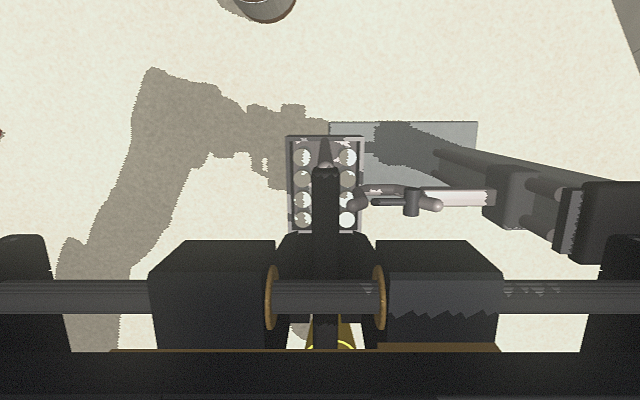

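```bash
python3 - <<'E'
from h import *
w=cv2.imread("pics/w6.png");crop(w,335,160,130,80,6,"z7.png")
E
```

```text
(no output)
```

View pics/z7.png

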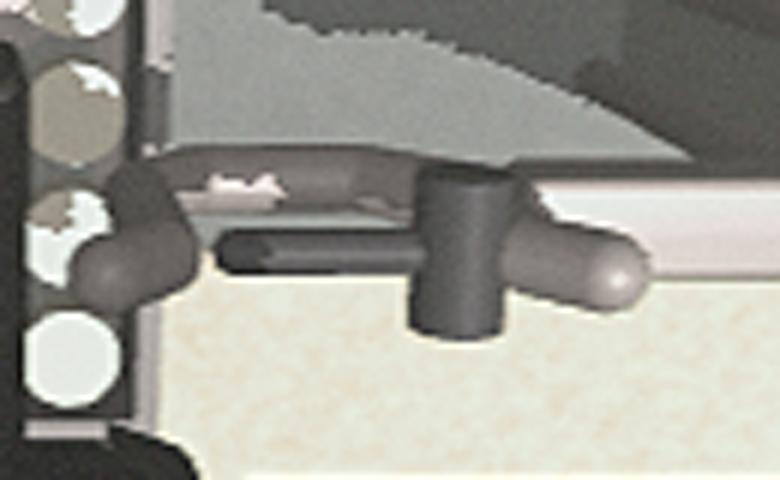

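```bash
python3 - <<'E'
from h import *
s=r.observe();C=cam("wrist",s);O=np.array([.581,.194]);Y=-.585
for nm,uv,z in[("nose",(352.5,205.8),.221),("shank",(437.5,205.8),.221),("tip",(371.3,201.7),.211),("TCPbeam",(325.5,168),.338)]:
    d=atz(C,uv,z)[:2]-O;print(nm,np.round(1e3*np.array([d[0]*np.cos(Y)+d[1]*np.sin(Y),-d[0]*np.sin(Y)+d[1]*np.cos(Y)]),1))
E
```

```text
nose [-26.4   1.4]
shank [34.7  1.4]
tip [-11.5   1.7]
TCPbeam [-46.   47.8]
```

The nose ball measures -26 mm and the gate tip -11.5 mm along the stand's x axis, both about 1.5 mm off centre. The bar clears the nose, so I'll advance level.

```bash
python3 -m crank '[[0.003,-0.0018,0,0,255],[0.006,-0.0037,0,0,255],[0.007,-0.0043,0,0,255],[0.007,-0.0043,0,0,255],[0.006,-0.0037,0,0,255],[0.004,-0.0025,0,0,255],[0.002,-0.0012,0,0,255],[0,0,0,0,255]]'
python3 look.py 8
```

```text
time_s: 9.4
tool_pos: [0.5779, 0.1966, 0.3031]
orientation: [2.769, 1.483, -0.0]
wrist_force: [0.4, 0.3, -4.1]
finger_gap: 0.0119
t 9.4 stand xy mm -3.991158116157398 0.48478121909603505 bar z 0.23644285352671973 yaw -0.5874892532287966 F [ 0.3518376   0.25221467 -4.07360258] gap 0.011934604254795887 tilt [-5.32257947e-07 -2.98508477e-05] tq [-0.05330175 -0.05395351  0.00602959]
```

View pics/z8.png

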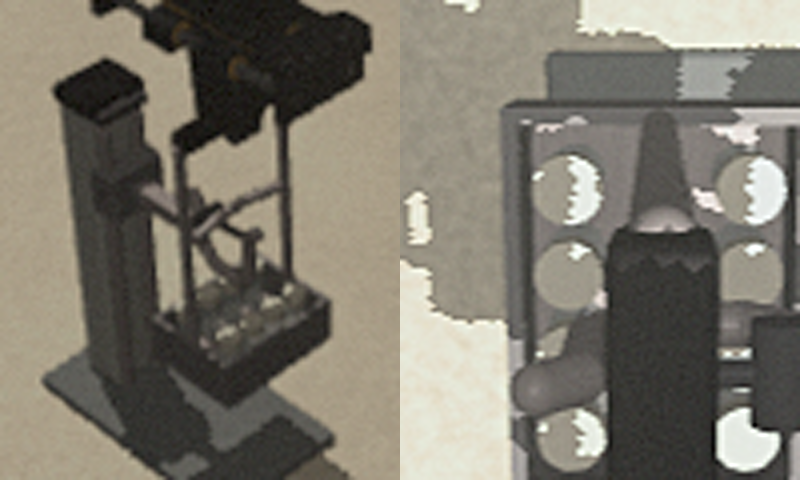

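View pics/ww8.png

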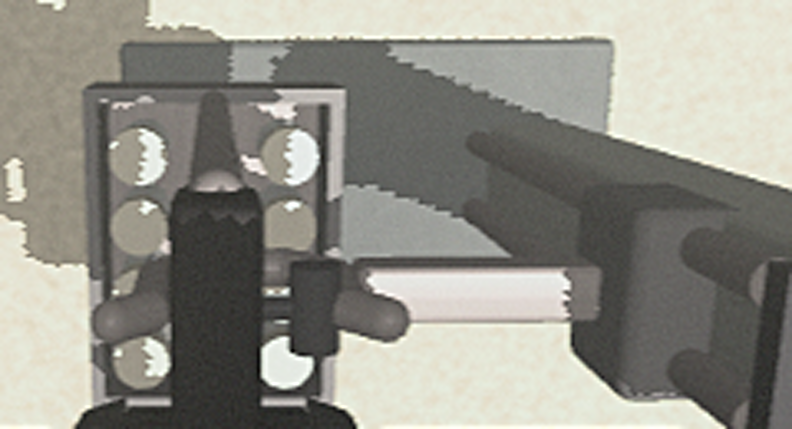

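The bar is over the mouth between the nose ball (about (128,315) in the crop) and the shank ball (about (390,320)). I'll press down slowly.

```bash
python3 -m crank '[[-0.001,0.0006,-0.003,0,255],[0,0,-0.006,0,255],[0,0,-0.006,0,255],[0,0,-0.006,0,255],[0,0,-0.006,0,255],[0,0,-0.005,0,255],[0,0,-0.004,0,255],[0,0,0,0,255]]'
python3 look.py 
python3 -m crank '[[0,0,-0.003,0,255],[0,0,-0.004,0,255],[0,0,-0.004,0,255],[0,0,-0.004,0,255],[0,0,-0.003,0,255],[0,0,-0.002,0,255],[0,0,0,0,255],[0,0,0,0,255]]'
python3 look.py 9
```

```text
time_s: 10.35
tool_pos: [0.577, 0.1976, 0.2674]
orientation: [2.769, 1.484, 0.001]
wrist_force: [0.1, -0.1, 5.3]
finger_gap: 0.0116
t 10.35 stand xy mm -5.388672773865643 0.8045139826813137 bar z 0.20069479493647718 yaw -0.5869836511221482 F [ 0.09467735 -0.06145267  5.33769744] gap 0.011576977683354982 tilt [0.00077886 0.00035847] tq [ 7.40046911e-05  3.01555832e-01 -3.63035760e-02]
time_s: 11.15
tool_pos: [0.5782, 0.1985, 0.2491]
orientation: [2.769, 1.484, 0.008]
wrist_force: [-1.3, -0.2, 10.0]
finger_gap: 0.0115
t 11.15 stand xy mm -4.803146776196547 2.1640605804080626 bar z 0.18243967905027503 yaw -0.5871084493241875 F [-1.30974766 -0.21822809  9.99094726] gap 0.011496997884045942 tilt [0.00438924 0.00223797] tq [0.03920076 0.23537196 0.01585273]
```

View pics/z9.png

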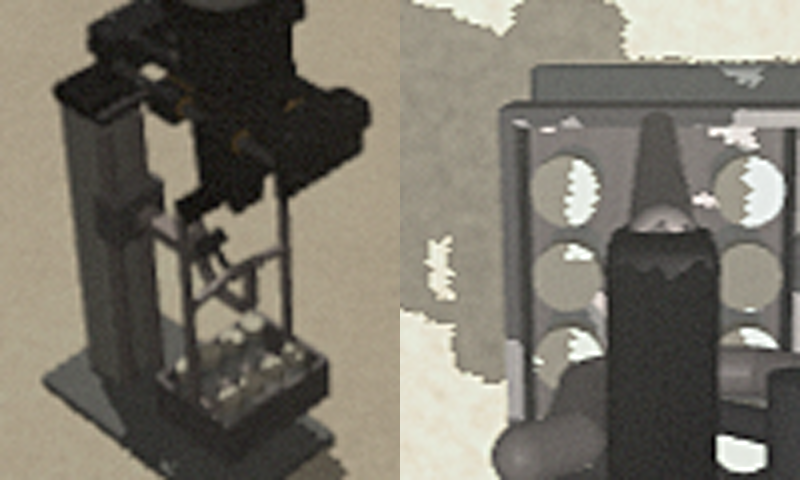

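```bash
python3 -m crank '[[-0.001,0.0,-0.002,0,255],[0,0,-0.002,0,255],[0,0,-0.002,0,255],[0,0,-0.002,0,255],[0,0,0,0,255],[0,0,0,0,255],[0,0,0,0,255],[0,0,0,0,255]]'
python3 look.py 10
```

```text
time_s: 12.1
tool_pos: [0.5767, 0.1975, 0.2396]
orientation: [2.769, 1.483, 0.004]
wrist_force: [3.5, 0.1, 3.6]
finger_gap: 0.0117
t 12.1 stand xy mm -5.528898894167456 0.5719122691514081 bar z 0.1729466052259186 yaw -0.587309064357144 F [3.49305589 0.12055416 3.63222383] gap 0.011703025151402688 tilt [0.00224538 0.00059752] tq [ 0.17560794 -1.1187341  -0.03623837]
```

View pics/z10.png

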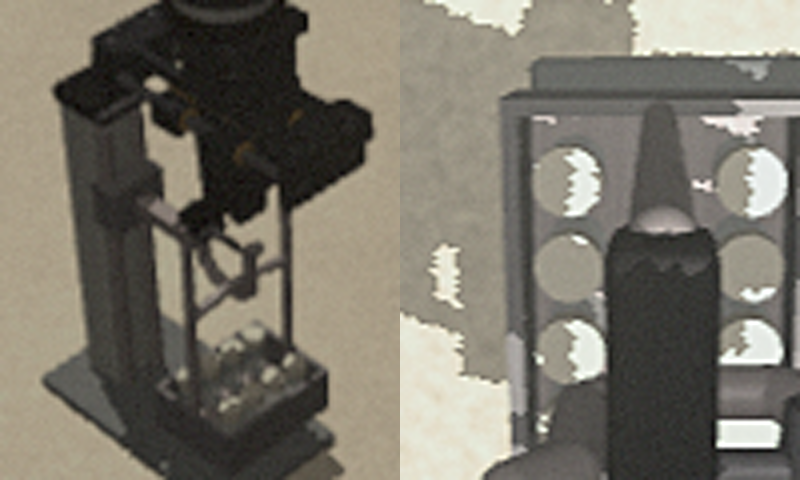

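The force dropped from +10 N to +3.6 N, so the gate seems to have snapped. I'll unload, centre the bar and check the gate.

```bash
python3 -m crank '[[0.001,-0.0007,0.001,0,255],[0.001,-0.0007,0.001,0,255],[0.001,-0.0007,0.002,0,255],[0.0005,-0.0003,0.002,0,255],[0,0,0.002,0,255],[0,0,0.001,0,255],[0,0,0,0,255],[0,0,0,0,255]]'
python3 look.py 11
python3 - <<'E'
from h import *
i=cv2.imread("pics/w11.png");crop(i,280,130,160,110,5,"z11b.png")
t=r.capture("top");cv2.imwrite("pics/t11.png",t);q=r.capture("side");cv2.imwrite("pics/q11.png",q);crop(q,255,205,60,60,9,"z11c.png")
E
```

```text
time_s: 13.05
tool_pos: [0.5782, 0.1944, 0.2476]
orientation: [2.769, 1.484, -0.004]
wrist_force: [-0.4, 1.6, -1.2]
finger_gap: 0.0117
t 13.05 stand xy mm -2.516924935426324 -1.2095680493170982 bar z 0.18089372320711672 yaw -0.58705598396226 F [-0.37439339  1.62433414 -1.22115491] gap 0.011730555924891646 tilt [-0.00241211 -0.00152329] tq [ 0.4614936   0.33390439 -0.00751309]
```

View pics/z11b.png

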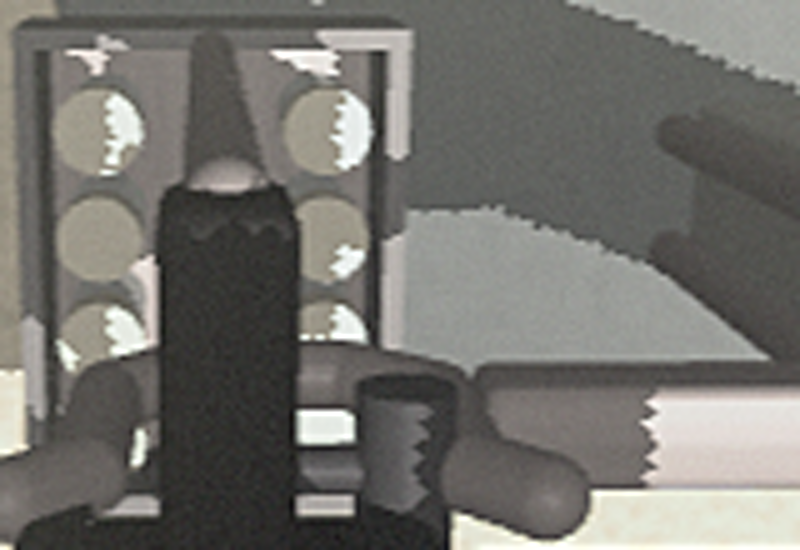

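View pics/z11c.png

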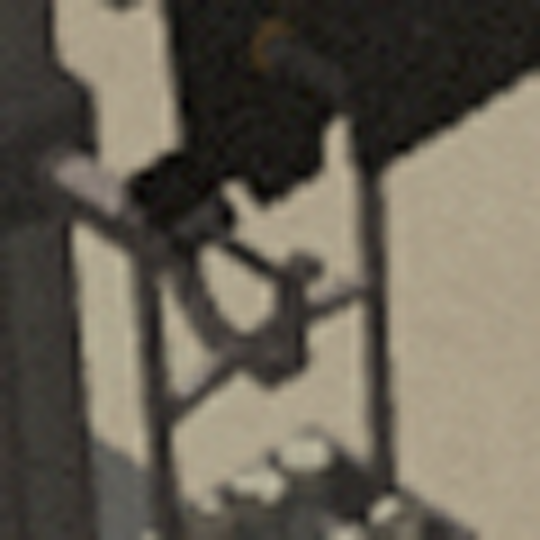

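View pics/z11.png

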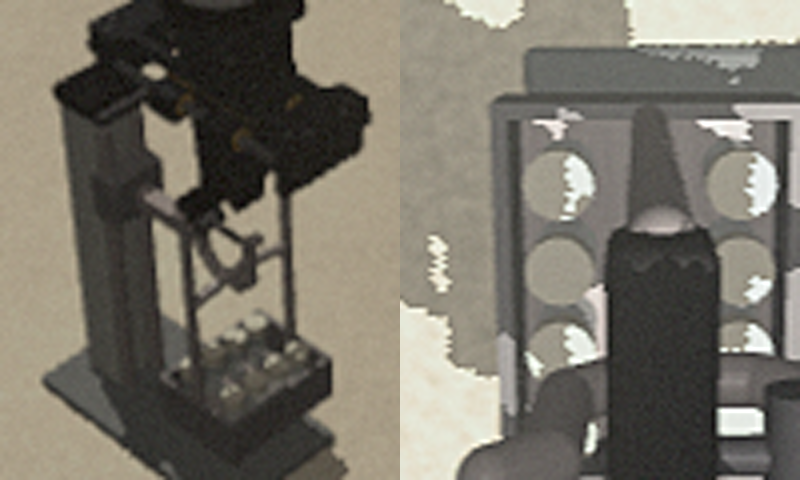

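The side crop shows the gate as a dark bar from (220,240) to (290,280), shut above the ring bar. The ring bar lies in the hook's bottom at about (260,355). I'll tug upwards now, watching the force.

```bash
python3 -m crank '[[0,0,0.002,0,255],[0,0,0.003,0,255],[0,0,0.004,0,255],[0,0,0.004,0,255],[0,0,0.004,0,255],[0,0,0.002,0,255],[0,0,0.001,0,255],[0,0,0,0,255]]'
python3 look.py
python3 -m crank '[[0,0,0.001,0,255],[0,0,0.002,0,255],[0,0,0.002,0,255],[0,0,0.002,0,255],[0,0,0.002,0,255],[0,0,0.001,0,255],[0,0,0,0,255],[0,0,0,0,255]]'
python3 look.py
```

```text
time_s: 14.1
tool_pos: [0.5792, 0.195, 0.2684]
orientation: [2.769, 1.484, 0.0]
wrist_force: [0.2, -0.6, -4.6]
finger_gap: 0.0113
t 14.1 stand xy mm -2.039400506643742 -0.10070355929073097 bar z 0.2016755683883505 yaw -0.5869964032442962 F [ 0.22998848 -0.56793704 -4.60083556] gap 0.011335970551114991 tilt [ 2.81623985e-04 -8.35868420e-06] tq [-0.03467363 -0.08277714  0.02394584]
time_s: 14.9
tool_pos: [0.5792, 0.195, 0.2781]
orientation: [2.769, 1.484, -0.0]
wrist_force: [0.6, 0.6, -5.5]
finger_gap: 0.0116
t 14.9 stand xy mm -2.1161614779908953 -0.14287203257606873 bar z 0.2114348649153362 yaw -0.5869745533356099 F [ 0.57641808  0.59989087 -5.5497015 ] gap 0.011624603724196155 tilt [-7.61484207e-05 -6.84913295e-05] tq [ 0.01201059 -0.0566858   0.06882633]
```

```bash
python3 -m crank '[[0,0,0.001,0,255],[0,0,0.001,0,255],[0,0,0.001,0,255],[0,0,0.001,0,255],[0,0,0.001,0,255],[0,0,0.001,0,255],[0,0,0,0,255],[0,0,0,0,255]]'
python3 look.py 12
```

```text
time_s: 15.7
tool_pos: [0.5791, 0.195, 0.2841]
orientation: [-2.769, -1.484, 0.0]
wrist_force: [0.6, -0.3, -7.6]
finger_gap: 0.0118
t 15.7 stand xy mm -2.155474762675823 -0.19988319326376347 bar z 0.21736554729693114 yaw -0.586956215926085 F [ 0.56446485 -0.29919975 -7.61027179] gap 0.011781537964408466 tilt [-0.00026862 -0.00011906] tq [ 0.10750499 -0.13228542  0.02741409]
```

View pics/z12.png

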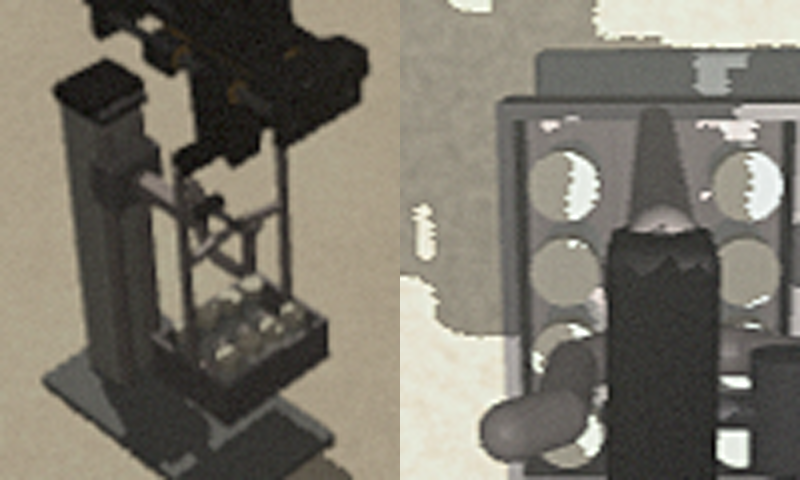

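```bash
python3 -m crank '[[0,0,0.001,0,255],[0,0,0.001,0,255],[0,0,0.001,0,255],[0,0,0.001,0,255],[0,0,0.001,0,255],[0,0,0,0,255],[0,0,0,0,255],[0,0,0,0,255]]'
python3 look.py 13
python3 -m crank '[[0,0,0,0,255],[0,0,0,0,255],[0,0,0,0,255],[0,0,-0.001,0,255],[0,0,-0.002,0,255],[0,0,-0.003,0,255],[0,0,-0.003,0,255],[0,0,-0.003,0,255]]'
python3 look.py
```

```text
time_s: 16.65
tool_pos: [0.5791, 0.195, 0.2891]
orientation: [-2.769, -1.484, 0.001]
wrist_force: [1.3, 0.6, -11.3]
finger_gap: 0.0116
t 16.65 stand xy mm -2.178647640804423 -0.20875777818709437 bar z 0.22238624278163543 yaw -0.586862216301531 F [  1.25860328   0.62978727 -11.34214312] gap 0.01162039749545612 tilt [-0.00031654 -0.00016637] tq [ 0.03306136 -0.22501759  0.0128297 ]
time_s: 17.6
tool_pos: [0.5795, 0.1952, 0.2776]
orientation: [2.769, 1.484, 0.002]
wrist_force: [-0.8, -0.6, -3.5]
finger_gap: 0.0118
t 17.6 stand xy mm -1.9329123289737322 0.13211934320128574 bar z 0.21092128731409793 yaw -0.5871124003194739 F [-0.80941711 -0.57256527 -3.45013098] gap 0.011810691753328351 tilt [0.00098723 0.00028042] tq [-0.13493867  0.16318001 -0.033802  ]
```

View pics/z13.png

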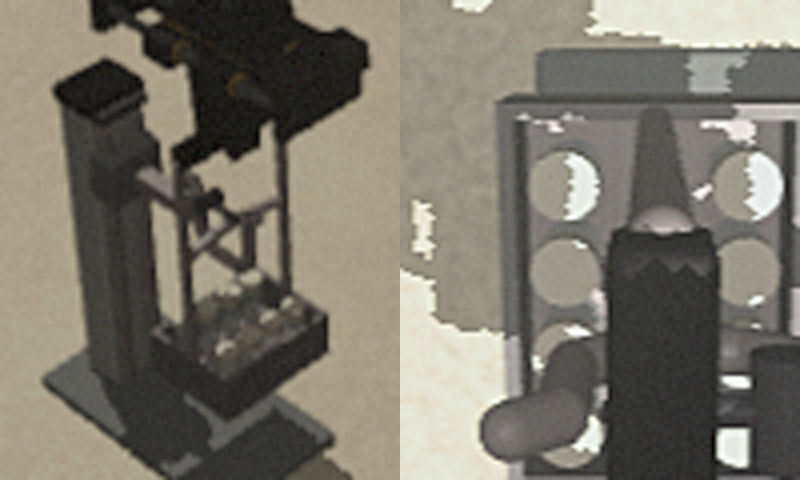

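The tug reached about -7 N net, so roughly -12 mm of carriage travel, and the gate held with the arm visibly raised. I'll lower the basket to hang.

```bash
python3 -m crank '[[0,0,-0.004,0,255],[0,0,-0.004,0,255],[0,0,-0.004,0,255],[0,0,-0.004,0,255],[0,0,-0.004,0,255],[0,0,-0.003,0,255],[0,0,-0.001,0,255],[0,0,0,0,255]]'
python3 look.py
python3 -m crank '[[0,0,-0.001,0,255],[0,0,-0.002,0,255],[0,0,-0.002,0,255],[0,0,-0.002,0,255],[0,0,-0.001,0,255],[0,0,0,0,255],[0,0,0,0,255],[0,0,0,0,255]]'
python3 look.py 14
```

```text
time_s: 18.4
tool_pos: [0.5792, 0.1951, 0.2531]
orientation: [-2.769, -1.484, 0.0]
wrist_force: [0.1, -0.0, -4.4]
finger_gap: 0.0119
t 18.4 stand xy mm -2.104267229008636 -0.11906280889435099 bar z 0.1863803430951827 yaw -0.5869415102937537 F [ 0.12087567 -0.01296997 -4.38565707] gap 0.011878640189598581 tilt [-1.24536297e-04 -5.98645217e-05] tq [-0.03773282 -0.02731989 -0.03948334]
time_s: 19.2
tool_pos: [0.5794, 0.1952, 0.2455]
orientation: [2.769, 1.484, 0.001]
wrist_force: [-0.3, 0.5, 0.6]
finger_gap: 0.0118
t 19.2 stand xy mm -1.9588068655571567 0.11528338467017667 bar z 0.17880110491380174 yaw -0.5869657840128373 F [-0.28957796  0.48533067  0.6117981 ] gap 0.011780965037333382 tilt [0.00069365 0.00025929] tq [-0.01388889 -0.12269076  0.04639892]
```

View pics/z14.png

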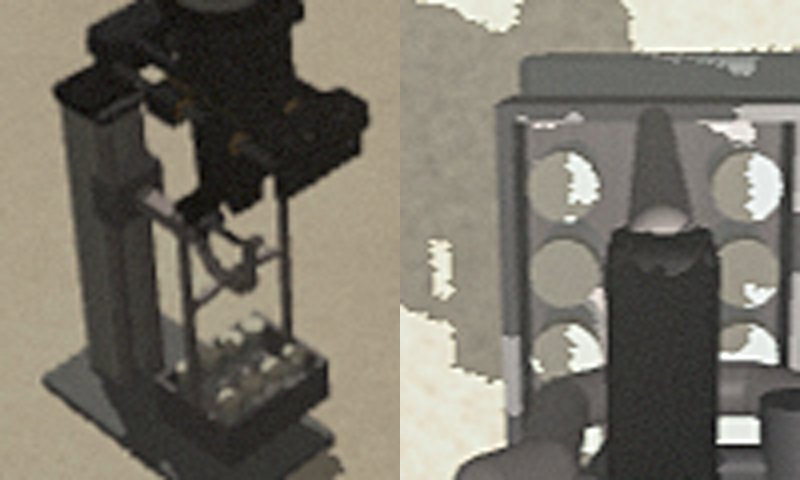

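```bash
python3 -m crank '[[0,0,0.0006,0,255],[0,0,0,0,255],[0,0,0,0,255],[0,0,0,0,210],[0,0,0,0,200],[0,0,0,0,180],[0,0,0,0,150],[0,0,0,0,150]]'
python3 -m crank '[[0,0,0,0,130],[0,0,0,0,130],[0,0,0,0,130],[0,0,0,0,130],[0,0,0,0,130],[0,0,0,0,130],[0,0,0,0,130],[0,0,0,0,130]]'
python3 look.py 15
```

```text
time_s: 20.15
tool_pos: [0.5792, 0.195, 0.2458]
orientation: [2.769, 1.484, -0.0]
wrist_force: [0.5, 0.2, -0.2]
finger_gap: 0.0363
time_s: 20.95
tool_pos: [0.5792, 0.195, 0.2458]
orientation: [2.769, 1.484, 0.0]
wrist_force: [-0.2, -0.3, 0.0]
finger_gap: 0.043
t 20.95 stand xy mm -2.0696133313122393 -0.1312974036245864 bar z 0.1791366735227366 yaw -0.5869386937923466 F [-0.17632497 -0.34046259  0.02070218] gap 0.04295501962230264 tilt [ 5.52574198e-05 -5.79634283e-05] tq [-0.0778265  -0.00919651 -0.03527631]
```

View pics/z15.png

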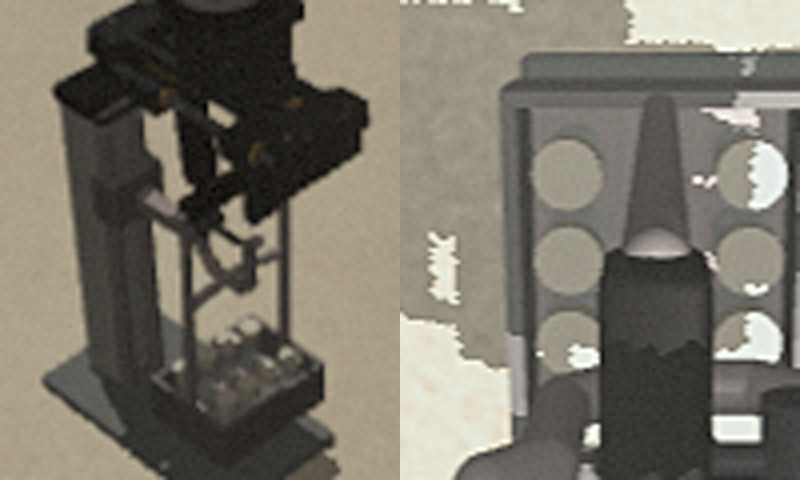

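View pics/w15.png

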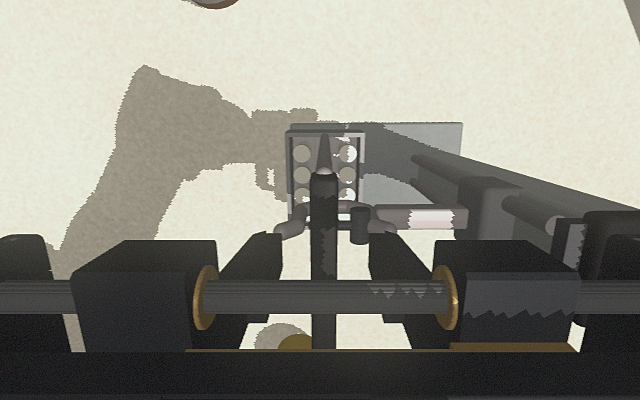

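The basket hangs free, with the beam in the middle of the open jaws. I'll retreat straight up and watch for sway.

```bash
python3 -m crank '[[0,0,0.004,0,130],[0,0,0.01,0,130],[0,0,0.015,0,130],[0,0,0.02,0,130],[0,0,0.02,0,130],[0,0,0.02,0,130],[0,0,0.02,0,130],[0,0,0.01,0,130]]'
python3 -m crank '[[-0.01,0,0.02,0,130],[-0.02,0,0.02,0,130],[-0.025,0,0.015,0,130],[-0.025,0,0,0,130],[-0.025,0,0,0,130],[-0.02,0,0,0,130],[-0.01,0,0,0,130],[0,0,0,0,130]]'
cat > sway.py <<'E'
import sys
from h import *
n=sys.argv[1];a=[]
for k in range(4):
    a.append(cv2.cvtColor(r.capture("side"),cv2.COLOR_BGR2GRAY)); r.capture("top"); r.capture("top")
T=r.capture("top")
q=r.capture("side");cv2.imwrite(f"pics/side{n}.png",q);cv2.imwrite(f"pics/top{n}.png",T)
win=cv2.createHanningWindow((60,50),cv2.CV_32F)
f=lambda i:np.float32(i[250:300,255:315])
for i in a[1:]:print(np.round(cv2.phaseCorrelate(f(a[0]),f(i),win)[0],2),np.abs(f(a[0])-f(i)).mean())
b=lambda i,x,y,w,h,s:cv2.resize(i[y:y+h,x:x+w],None,fx=s,fy=s,interpolation=cv2.INTER_CUBIC)
cv2.imwrite(f"pics/z{n}.png",np.hstack([b(q,225,165,100,130,4),b(T,200,90,100,130,4)]));print(r.observe()["time_s"])
E
python3 sway.py 16
```

```text
time_s: 21.9
tool_pos: [0.5799, 0.1956, 0.3676]
orientation: [2.769, 1.484, 0.006]
wrist_force: [1.2, -0.6, -0.5]
finger_gap: 0.0437
time_s: 22.7
tool_pos: [0.4434, 0.1952, 0.4203]
orientation: [2.768, 1.485, 0.001]
wrist_force: [1.0, -0.4, 0.0]
finger_gap: 0.0433
[ 0.11 -0.07] 2.6153333
[ 0.04 -0.05] 2.5123334
[0.05 0.05] 2.5656667
23.4
```

View pics/z16.png

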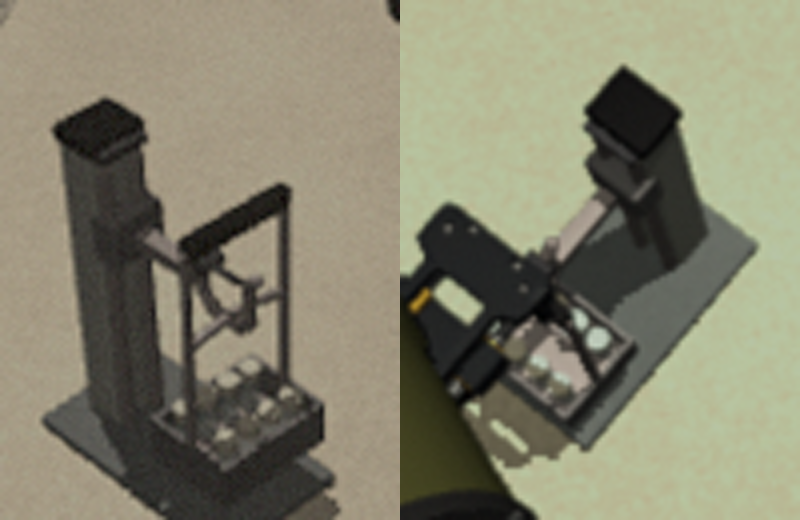

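The basket hangs upright and the shifts are under 0.11 px. I'll back off a little more, let it settle, and check the bystanders too.

```bash
python3 -m crank '[[-0.005,-0.01,0,0,130],[-0.005,-0.02,0,0,130],[0,-0.025,0,0,130],[0,-0.025,0,0,130],[0,-0.025,0,0,130],[0,-0.025,0,0,130],[0,-0.02,0,0,130],[0,-0.01,0,0,130]]'
for i in 1 2 3 4 5 6; do python3 -m crank '[[0,0,0,0,130],[0,0,0,0,130],[0,0,0,0,130],[0,0,0,0,130],[0,0,0,0,130],[0,0,0,0,130],[0,0,0,0,130],[0,0,0,0,130]]' >/dev/null; done
python3 sway.py 17
python3 - <<'E'
from h import *
a=cv2.imread("pics/side17.png");crop(a,255,205,60,60,8,"z17c.png")
w=cv2.createHanningWindow((50,50),cv2.CV_32F)
for n,x,y in[("beaker",356,238),("bottle",254,340),("vial",351,157)]:
    g=[np.float32(cv2.imread(f"pics/side{k}.png",0)[y-25:y+25,x-25:x+25]) for k in(0,17)];print(n,cv2.phaseCorrelate(*g,w))
E
```

```text
time_s: 24.2
tool_pos: [0.4336, 0.0325, 0.4199]
orientation: [2.771, 1.479, -0.001]
wrist_force: [-0.6, 0.2, -0.2]
finger_gap: 0.0434
[-0.14  0.05] 2.6066666
[-0.05  0.  ] 2.5863333
[-0.06 -0.03] 2.599
29.7
beaker ((-0.1193324528332873, 0.015933729756778092), 0.9717609687805175)
bottle ((-0.053026908274986795, 0.0014107897414241677), 1.001186312484741)
vial ((-0.06955552383666941, 0.14879012806602532), 0.6049944135665893)
```

View pics/z17.png

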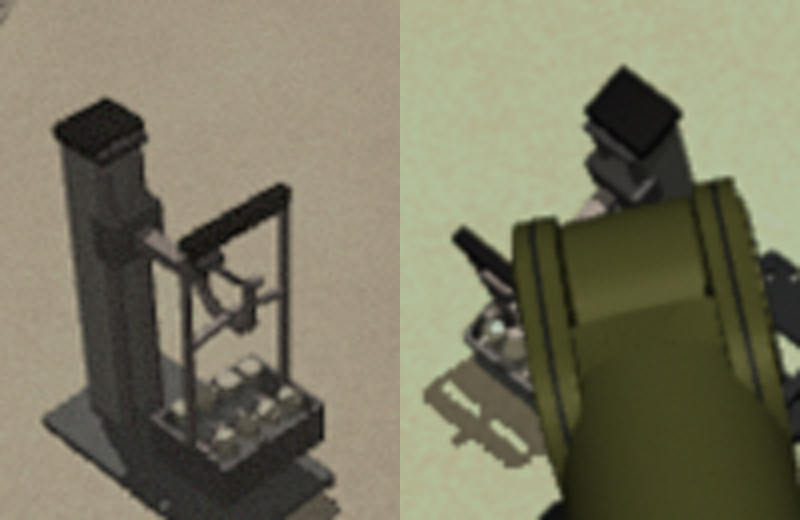

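View pics/z17c.png

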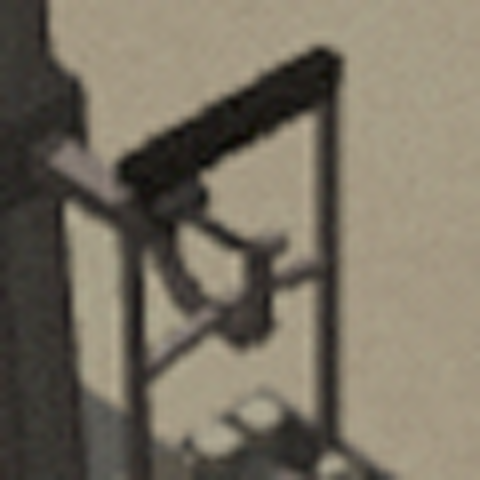

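The gate is shut from (195,215) to (270,245), the bar sits in the hook's bottom at about (230,315), and nothing is swaying. The bystanders haven't moved, so I'm handing in.

```bash
python3 -c "
from station import r
print(r.close_job())"
```

```text
the job is handed in; nothing more can be done
None
```

The basket is hanging on the spring balance with the gate shut above its ring bar, and I handed the job in at about 30 s of the 72 s allowed.

- **Press:** I gripped the beam, brought the bar over the nose level and pressed it through the gate. The upward wrist force reached about 10 N (14 N net of the basket's weight) at the last reading before the snap. That puts the arm about 23 mm down, short of its limit. The force then fell as the gate snapped, and the picture showed the gate shut.
- **Tug:** I pulled until the net force was about 7 N, which puts the arm roughly 12 mm above rest. The gate held and the arm visibly rose.
- **Release:** I lowered the basket until the wrist carried no load, opened the gripper and backed away.

**Last checks:**
- The basket hangs upright, with the bar in the hook's bottom and the gate shut.
- Movement between pictures was at most 0.14 pixel, so I see no sway.
- In the side view, the beaker, bottle and vial block are within 0.2 pixel of where they started. The vial block's match was weaker (0.60) than the other two.

**Uncertain points:**
- The arm's travel is worked out from wrist force and the spring rate, since I could not read it directly.
- While pressing, the bar was pushed sideways with a brief 1.1 N m torque, and the tray tilted by about two degrees in the grip. It hung straight again once released.

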